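# Index the length-stop turret to its fourth stop

## Robot

A 6-joint arm with a two-finger parallel gripper is mounted at the origin on a cart in front of the work surface, level with it; the furniture and walls round the work are solid. World frame = base frame: x ahead of the robot, y to its left, z up, the work surface at z = 0. Lengths are in m, angles in rad, forces in N, time in s.
With the tool pointing down it reaches from about 0.275 to 1 m from the base axis. Payload 8.4 kg.
Tool frame: the origin (TCP) lies at the very end of the fingers, on their centre line; the grasp point (between the pads) lies 19 mm behind it; z points along the fingers, y is the line along which they close (so a half turn about z gives the same grasp; the last joint's range is limited). The gripper opens to 85 mm and grips with 20 to 120 N. Pads are 22 mm wide; open, the fingers measure 114 mm over their backs; the gripper's body (76 mm by 85 mm) begins 54 mm behind the grasp point. The pads swing forward as they close: fully open they stand 13 mm farther back than shut.
Start: joints at [1.255, 0.353, 1.633, -0, 1.155, -0.002], TCP at [0.193, 0.594, 0.231] pointing down, gripper open.
Joint ranges: [-2.63, 2.63], [-0.92, 2.1], [0.06, 2.66], [-1.3, 4.44], [0, 2.69], [-3.02, 3.02]. Speed limits (rad/s): [2.22, 2.22, 2.79, 3.14, 3.14, 3.14].

## Interface

Orientations are given as [roll, pitch, yaw] about the fixed x, y, z axes, in that order (R = Rz(yaw) Ry(pitch) Rx(roll)).
In Python, from rig import r, get_image gives the robot as it stands. The module is installed in compiled form; this text tells all that it offers. Calls block until the motion is done:
- r.move_to(position, orientation): joint-space move of the TCP to a pose.
- r.line_to(position, attitude=None, velocity=0.15): straight line of the TCP; attitude=None keeps the orientation; velocity is the mean speed in m/s.
- r.movej(angles): joint-space move.
- r.gripper_to(opening): opening from 0.0 (shut) to 1.0 (fully open); the grip force is fixed at half the most; returns when the fingers have stopped.
- r.dwell(seconds).
- r.inverse_kinematics(position, orientation): joint angles nearest the present ones, or None.
- r.get_state(): the state.
- get_image(name): name is "side" or "top"; returns a dict with "img" (420x560x3 uint8, red, green, blue), "z_map" (420x560 float32, m along the optical axis (not along the pixel's ray), 0 where there is no reading), "fovy" (degrees; the focal length in pixels is half the picture's height over the tangent of half this angle, whatever the lens; pixels are square), "cx", "cy" (the principal point, pixels), "R" (3x3) and "t" (3): a world point X has camera coordinates R X + t. Camera axes: x right, y down, z forward; pixel columns grow to the right and rows downward; lengths in m; the calibration is good to about 2 mm. A picture is of the moment at which its call begins.
A pose or a line that the arm cannot do raises r.IKError and nothing moves.
- r.close_job(): hands the job in; it is judged then, once.
The state is a dict: "time_s": time; "joint_pos": joint angles; "joint_vel": joint speeds; "joint_efforts": joint torques, N m; "ee_pos": TCP position; "eef_rot": TCP orientation; "ft_force": force on the tool from outside, world axes, zero at the start; "wrist_torque": the same for the moment, N m; "gripper_width": opening from 0.0 (shut) to 1.0 (fully open); "grip_force": force on a finger pad.
Only numpy, scipy, OpenCV 4.12 (cv2) and the standard library are available. Lean on these libraries where they do the work, as an engineer would, in place of code of your own. Each camera call takes 0.05 s, during which the arm holds its last target. There are 200 camera calls.

## Task

The blade bed's length stop is a small click-stop turret with five stop rods of different lengths. Turn the turret, click by click, until the fourth rod, counting from the shortest (so the second longest), points straight down the blade bed and the turret rests in its click, then let go. Leave the blade that lies in the bed where it is.

Things in the scene. Friction and masses are not known exactly. Their poses are not given: they have to be found in the camera images.
- stop_fixture: Grey fixture screwed to the bench. Origin on the turret's vertical axis, at bench level; +y points down the blade bed: 92 mm wide, 83 to 233 mm from the axis, top 26 mm high, steel fence on both long sides (top 36 mm). Index tooth on the bed's centre line 64 to 82 mm from the axis, top 19 mm. On the -y side the click spring's dark block, 68 to 104 mm out, top 27 mm.
- stop_turret (a joint): Turret angle, rad, grows anticlockwise seen from above. Clicks every 0.419 rad (24 deg); a spring roller pulls it into the click from up to 8 deg away; turning takes about 0.1 N m. Rod in line with the bed: 0 = shortest, 0.419 second, 0.838 third, 1.257 fourth, 1.676 fifth (longest). Starts near one of the first three. End stops at -3 and 3.
- turret_grip (a point): On the turret axis, 58 mm above the bench, in its dark upright wing grip; turns with it (x = fixture x at joint 0). Wing: 54 mm along x, 14 mm thick along y (pinch here), free from 43 to 69 mm height. Below it a 60 mm round hub, top 43 mm, with five 8 mm steel rods, level at 31 mm height, 24 deg apart, tips 44, 52, 60, 68, 76 mm from the axis; longer ones lie clockwise.
- blade: Loose bright steel blade bar, 72 x 159 x 10 mm, lying flat and lengthwise in the bed between the fences, its near end 110 to 125 mm from the turret axis. Origin at the centre of its underside, y along its length. To be left where it lies.

How it is judged:
By the outcome, as a careful person would: the job done as asked, in the order asked, and still so for the second after the job is handed in, with the robot touching nothing.
It also fails if it takes over 32 s, if anything falls off the work surface, if the arm or the gripper's body presses on something with over 40 N, if the wrist force passes 120 N, or if a joint passes its speed limit or range.

## Working session

There is one attempt and no reset: what is moved stays moved. The work goes in short steps, each a Python script; the robot and the scene stay as the last script left them, time stands still between calls to the robot, and variables do not carry over. Pictures are saved under pics/ and viewed, at most 10 in all, crops included, and the job is handed in when it is done.

```bash
mkdir -p pics
cat > h.py <<'E'
import numpy as np, cv2
from rig import r, get_image
def save(d,n): cv2.imwrite(f'pics/{n}.png',d['img'][:,:,::-1])
def f(d): return 210/np.tan(np.radians(d['fovy'])/2)
def ray(d,u,v,h):
    c=np.array([(u-d['cx'])/f(d),(v-d['cy'])/f(d),1]); R=np.array(d['R']);t=np.array(d['t'])
    o=-R.T@t; w=R.T@c; return o+w*(h-o[2])/w[2]
def cloud(d):
    z=d['z_map'];v,u=np.indices(z.shape)
    P=np.stack([(u-d['cx'])/f(d)*z,(v-d['cy'])/f(d)*z,z],-1)
    W=(P-np.array(d['t']))@np.array(d['R']); W[z==0]=np.nan; return W
E
python3 - <<'E'
from h import *
for n in('top','side'):
    d=get_image(n);save(d,n+'0');np.savez(f'{n}0.npz',**d)
    print(n,-np.array(d['R']).T@np.array(d['t']),d['fovy'],d['cx'],d['cy'])
print(r.get_state())
E
```

```text
top [0.3355365  0.0784957  0.89276812] 57.63664218165685 280.2349598078907 211.71547974565308
side [ 0.29099043 -0.64791088  0.4456233 ] 54.03827807615069 279.89246321415493 209.37202234248738
{'time_s': 0.1, 'joint_pos': array([ 1.25462319e+00,  3.53579151e-01,  1.63408274e+00, -5.48417453e-06,
        1.15522313e+00, -2.42827516e-03]), 'joint_vel': array([-0.00125103, -0.00095207, -0.00066879,  0.00119604, -0.00146322,
        0.00148029]), 'joint_efforts': array([ 9.10287235e-04, -6.06351113e+01, -3.42817426e+01,  1.54766576e-04,
        3.94361385e-03,  5.06119221e-06]), 'ee_pos': array([0.19276808, 0.59405749, 0.23062677]), 'eef_rot': array([-3.14030028e+00,  1.87628430e-06,  2.82785001e+00]), 'ft_force': array([0.11201557, 0.23339261, 0.03196952]), 'wrist_torque': array([ 0.03582438, -0.00686436,  0.00996602]), 'grip_force': 0.0, 'gripper_width': 0.9991278851575288}
```

View pics/top0.png

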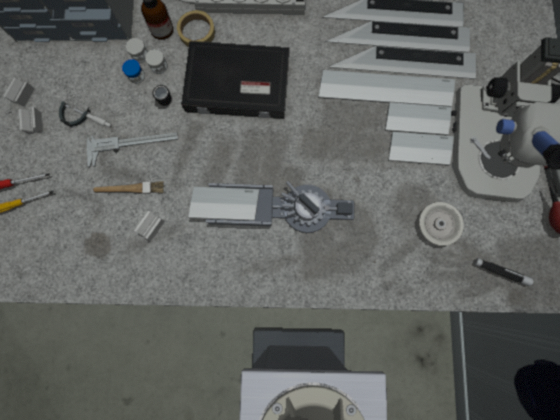

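View pics/side0.png

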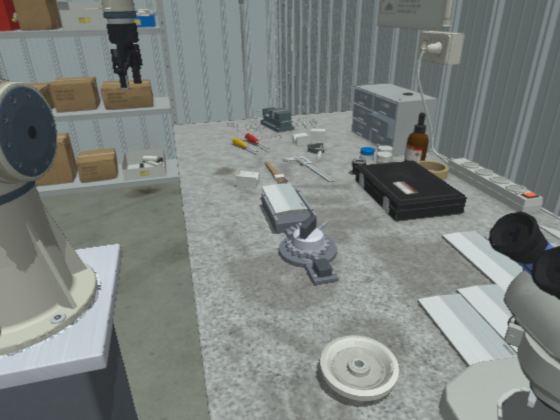

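The turret is at about (307,207) in the top view, with the bed to its left (the world +y side), the blade at (190–257, 205) and the spring block at (345,209). I'll zoom in on it.

Run:
```python
from h import *
d=dict(np.load('top0.npz'));W=cloud(d)
im=d['img'][165:250,180:365,::-1]
cv2.imwrite('pics/crop0.png',cv2.resize(im,None,fx=4.3,fy=4.3,interpolation=cv2.INTER_CUBIC))
sub=W[165:250,180:365].reshape(-1,3); 
wing=sub[(sub[:,2]>.055)&(sub[:,2]<.08)]; c=wing[:,:2].mean(0)
print('wing',len(wing),wing.mean(0),wing.min(0),wing.max(0))
w=wing[wing[:,2]>.064];print(len(w),w.mean(0));q=w[:,:2]-w[:,:2].mean(0);e,V=np.linalg.eigh(np.cov(q.T));print(np.sqrt(e*12),np.degrees(np.arctan2(V[1,1],V[0,1])))
print(ray(d,307,207,0),cv2.minAreaRect(w[:,:2].astype(np.float32)*1000))
# fixture mask: z>0.008
m=np.zeros(W.shape[:2],np.uint8);m[165:250,180:365]=(W[165:250,180:365,2]>.022)*255
n,l,s,ce=cv2.connectedComponentsWithStats(m);print(s,ce)
```

```text
wing 172 [0.51482279 0.01719784 0.06715724] [ 0.49440493 -0.00507926  0.05523128] [0.53696809 0.03932307 0.07217217]
147 [0.51548599 0.01665712 0.06828281]
[0.01403169 0.05315522] 47.21766675459158
[0.51914847 0.01674438 0.        ] ((516.0958251953125, 16.578285217285156), (52.27055358886719, 14.118927001953125), 47.26938247680664)
[[     0      0    560    420 231118]
 [   281    181     42     40    799]
 [   189    183     84     42   3092]
 [   302    190      1      2      2]
 [   322    198      1      1      1]
 [   325    203      1      1      1]
 [   337    202     16     12    171]
 [   323    211      2      2      2]
 [   320    216      1      1      1]
 [   303    220      2      2      2]
 [   306    220      2      2      2]
 [   310    220      2      2      3]
 [   315    220      1      1      1]
 [   317    220      1      1      1]
 [   301    223      1      1      1]
 [   303    223      1      1      1]
 [   316    222      1      1      1]
 [   308    224      1      1      1]] [[279.99283916 209.60196523]
 [303.29787234 203.98748436]
 [232.70860285 203.37063389]
 [302.         190.5       ]
 [322.         198.        ]
 [325.         203.        ]
 [344.53216374 207.65497076]
 [323.5        211.5       ]
 [320.         216.        ]
 [303.5        220.5       ]
 [306.5        220.5       ]
 [310.66666667 220.33333333]
 [315.         220.        ]
 [317.         220.        ]
 [301.         223.        ]
 [303.         223.        ]
 [316.         222.        ]
 [308.         224.        ]]
```

View pics/crop0.png

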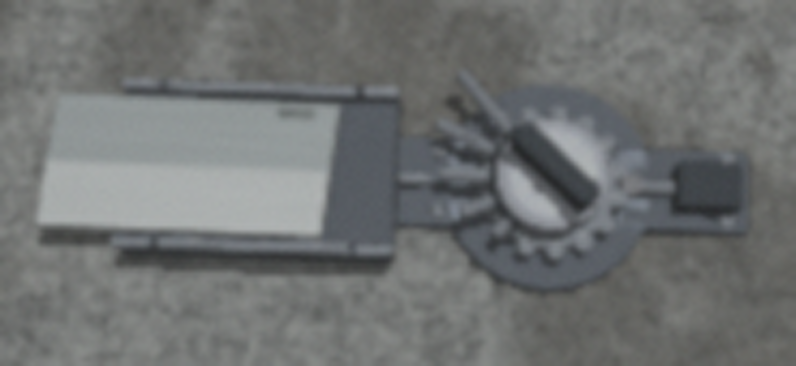

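Five rods are visible. The longest (tip at crop (465,75)) lies about 48° clockwise of the bed, so the third rod is in line and one click of +24° is needed. Next I need the fixture's yaw.

Run:
```python
from h import *
d=dict(np.load('top0.npz'));W=cloud(d)[165:250,180:365].reshape(-1,3)
rgb=d['img'][165:250,180:365].reshape(-1,3).astype(int)
ax=np.array([.516,.0166])
for nm,m in dict(block=(W[:,2]>.02)&(W[:,1]<ax[1]-.06)&(W[:,2]<.04),
  bed=(W[:,2]>.022)&(W[:,1]>ax[1]+.088)&(W[:,1]<ax[1]+.17)).items():
    p=W[m][:,:2].astype(np.float32)*1000;b=cv2.minAreaRect(p);print(nm,b)
    v=np.array(b[0])/1000-ax;print(v,'yaw',np.degrees(np.arctan2(v[1],v[0]))-(90 if nm=='bed' else -90))
s=dict(np.load('side0.npz'));S=cloud(s).reshape(-1,3)
S=S[(np.hypot(S[:,0]-.516,S[:,1]-.0166)<.035)&(S[:,2]>.066)&(S[:,2]<.075)]
print('side',len(S),S.mean(0),cv2.minAreaRect(S[:,:2].astype(np.float32)*1000))
for y in(47.2,71.2,-132.8,-108.8):print(y,r.inverse_kinematics([.516,.0166,.047],[np.pi,0,np.radians(y)]))
```

```text
block ((515.0389404296875, -67.75056457519531), (36.57506561279297, 26.907236099243164), 88.2809066772461)
[-0.00096106 -0.08435056] yaw -0.6527789702928288
bed ((517.7149047851562, 145.59739685058594), (81.89287567138672, 92.75929260253906), 89.54474639892578)
[0.0017149 0.1289974] yaw -0.7616511732451414
side 94 [0.51675745 0.01176729 0.0681128 ] ((517.9963989257812, 14.44295883178711), (53.55542755126953, 13.522906303405762), 47.924991607666016)
47.2 [ 2.92539736e-02  4.45057806e-01  2.00134155e+00 -4.44089210e-16
  6.95193302e-01  7.76254893e-01]
71.2 [ 2.92539736e-02  4.45057806e-01  2.00134155e+00 -4.44089210e-16
  6.95193302e-01  3.57375873e-01]
-132.8 [ 0.02925397  0.44505781  2.00134155  0.          0.6951933  -2.36533776]
-108.8 [ 2.92539736e-02  4.45057806e-01  2.00134155e+00 -4.44089210e-16
  6.95193302e-01 -2.78421678e+00]
```

Both views agree: wing at 47.5°, fixture yaw −0.7°, so the joint is at about 48° (third rod). Next: approach and grip.

Run:
```python
from h import *
o=[np.pi,0,np.radians(47.3)]
r.move_to([.517,.0158,.14],o)
r.gripper_to(.5)
r.line_to([.517,.0158,.047])
s=r.get_state();print(s['time_s'],s['ee_pos'],s['ft_force'])
r.gripper_to(0.0)
s=r.get_state();print(s['time_s'],s['ee_pos'],s['ft_force'],s['wrist_torque'],s['gripper_width'],s['grip_force'])
```

```text
3.7417 [0.51744613 0.01581612 0.04744905] [-0.56913585  0.77948609  0.84451824]
4.1083 [0.5171494  0.01632128 0.04817963] [-2.7371925   4.10483379  9.42606666] [ 0.58975004  0.52418979 -0.03248409] 0.14891996006300015 58.92742574214935
```

Run:
```python
from h import *
p=[.5171,.0162,.0475]
for y in(55.3,63.3,71.3):
    r.movej(r.inverse_kinematics(p,[np.pi,0,np.radians(y)]))
    s=r.get_state();print(s['time_s'],s['ee_pos'],s['eef_rot'],s['ft_force'],s['wrist_torque'],s['gripper_width'])
r.dwell(.3);s=r.get_state();print(s['ft_force'],s['wrist_torque'])
r.gripper_to(.5);r.line_to([.517,.0158,.15])
r.move_to([.40,.30,.25],[np.pi,0,np.radians(71.3)])
r.dwell(.3)
d=get_image('top');W=cloud(d)[165:250,180:365].reshape(-1,3)
w=W[(W[:,2]>.064)&(W[:,2]<.08)&(np.hypot(W[:,0]-.517,W[:,1]-.016)<.035)];print(len(w),cv2.minAreaRect(w[:,:2].astype(np.float32)*1000))
q=np.linalg.eigh(np.cov(w[:,:2].T))[1][:,1];print(np.degrees(np.arctan2(q[1],q[0]))%180, r.get_state()['time_s'])
cv2.imwrite('pics/crop1.png',cv2.resize(d['img'][165:250,180:365,::-1],None,fx=4.3,fy=4.3,interpolation=cv2.INTER_CUBIC))
```

```text
4.3667 [0.51716077 0.01634087 0.0481672 ] [ 3.14135148e+00 -4.10022288e-04  9.61651308e-01] [-3.40825385  1.59333246  6.50208403] [ 0.2352334   0.36368221 -0.0530918 ] 0.14734672012534542
4.625 [0.51727159 0.01631047 0.04818002] [ 3.14122515e+00 -3.81633737e-04  1.10090538e+00] [-1.72287556  1.70560031  7.28208576] [0.25795057 0.34781963 0.08308091] 0.1475126620919076
4.8833 [0.51732585 0.01627944 0.04816884] [ 3.14105854e+00 -3.48084321e-04  1.24049384e+00] [-1.69313588  0.6186254   6.64889088] [ 0.17930654  0.33409752 -0.00144207] 0.14759292665983326
[-1.90840849  0.56535717  6.50057802] [0.12064845 0.28248905 0.00808102]
153 ((515.7313232421875, 16.67982292175293), (53.252689361572266, 14.645856857299805), 71.59366607666016)
70.7335618185581 7.9917
```

View pics/crop1.png

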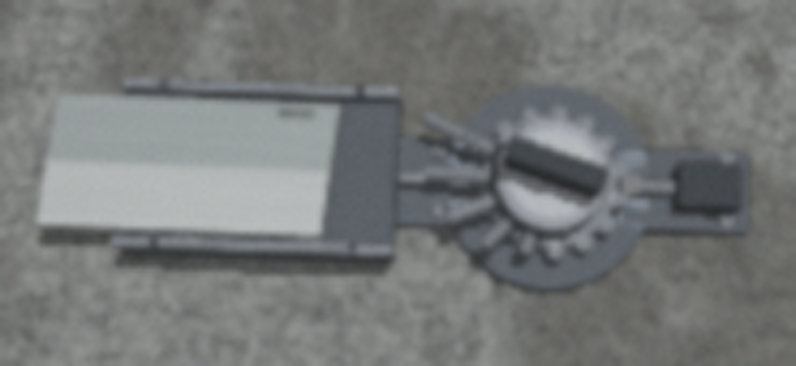

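The picture shows a single rod, the longest, left clockwise of the bed line (crop (430,120)). The fourth rod is in line with the tooth at (405,180). The wing is at about 71.2° against 71.3° expected, and the blade has not moved.

```bash
python3 -c "
from rig import r
print(r.close_job())"
```

```text
the job is handed in; nothing more can be done
None
```

I turned the turret one click, from the third rod to the fourth (second longest). That rod now points down the blade bed, resting in its click; I let go, the blade hasn't moved, and the job was handed in after about 8 s.

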